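# Snap the spice jar into its spring clip

## Task

Put the red-lidded spice jar away in the empty clip stand: set it upright on the stand's base board in front of the jaws and push it straight in between them, so that the two spring jaws open and snap shut around it. Leave it upright against the back post, held by the closed jaws with its foot on or just above the board, and do not disturb the other spice jars.

Things in the scene. Friction and masses are not known exactly. Their poses are not given: they have to be found in the camera images.
- jar_red_mid (a point): Centre (half-way up, on the axis) of the upright loose glass spice jar with the red lid: 43 mm across, 101 mm tall, about 0.15 kg. The round red screw lid is 38 mm across and takes up the top 16 mm; the jar can be gripped from above by the lid. z axis along the jar, towards the lid.
- clip_empty_seat (a point): Seat of the empty clip stand (fixed to the worktop): point on the top of its base board, 6 mm above the worktop, where the jar's axis stands when fully home. x: horizontal push direction, from the jaws' open front to the back post; y: left of that; z up. The wooden board (136 x 80 mm) reaches from 88 mm before the seat to 48 mm behind it. Two ribs on the back post (70 mm high) stop the jar at the seat.
- clip_empty_mouth (a point): Middle between the jaw rollers of the empty stand, 19 mm before the seat, 53 mm above the worktop; axes as the seat. Two grey jaws, 41 to 65 mm above the worktop, reach forward along the seat's sides; each carries at its end an upright black roller, 18 mm across, free to turn. At rest the rollers leave a 26 mm gap, which the 43 mm jar forces open. A jar with its axis 60 mm or more before the seat is clear of them.
- clip_empty_jaw_l (a joint): Left jaw (+y of the seat) of the empty stand, rad: 0 closed at its stop, grows as it is forced outward (upright hinge beside the back post), to 0.6; about 0.16 with the jar's widest part between the rollers, under 0.05 with the jar home. A spring closes it. Pushing the jar in takes about 6 N; past its widest part the rollers close on its front and press it on the ribs, at the height where it is.
- clip_empty_jaw_r (a joint): Right jaw (-y of the seat) of the empty stand; as the left jaw.
- jar_mint_mid (a point): Centre of the mint-green-lidded jar (44 mm across, 106 mm tall) that already stands in the second, identical clip stand beside the empty one; leave it there.
- jar_grey_mid (a point): Centre of the loose upright jar with the grey lid (48 mm across, 95 mm tall), a bystander.
- jar_yellow_mid (a point): Centre of the loose upright jar with the yellow lid (49 mm across, 98 mm tall), a bystander.
Not all that is in view belongs to the job. What is shaped like the part that bears jar_red_mid but purple is not meant.

How it is judged (in metres and radians):
On the way:
1. the red-lidded jar, pushed in from the front at the level of the base board (within 15 mm), forces both jaws apart by more than 0.04 rad (value of joint each of clip_empty_jaw_l, clip_empty_jaw_r above 0.04 rad and x of jar_red_mid in the frame of clip_empty_seat between -0.045 and -0.005 m and z of jar_red_mid in the frame of clip_empty_seat below 0.0655 m).
At the end, for the whole second after the job is handed in: The red-lidded jar stands upright (0.1 rad) on the empty stand's board (foot up to 10 mm above it), its axis within 6 mm of the seat, both jaws closed on it (below 0.1 rad); mint-lidded jar still in its clip (moved under 15 mm), grey- and yellow-lidded jars within 30 mm of where they stood (horizontal distance between jar_red_mid and clip_empty_seat below 0.006 m and z of jar_red_mid in the frame of clip_empty_seat below 0.0605 m and angle between jar_red_mid's own z axis and vertical below 0.1 rad and value of joint each of clip_empty_jaw_l, clip_empty_jaw_r below 0.1 rad and distance of jar_mint_mid from where it was at the start of the episode below 0.015 m and distance of each of jar_grey_mid, jar_yellow_mid from where it was at the start of the episode below 0.03 m); the robot touches nothing.
It fails at once if another spice jar is knocked away or over (moved more than 40 mm) (distance of any of jar_mint_mid, jar_grey_mid, jar_yellow_mid from where it was at the start of the episode above 0.04 m).
It also fails if it takes over 42 s, if anything falls off the work surface, if the arm or the gripper's body presses on something with over 40 N, if the wrist force passes 120 N, or if a joint passes its speed limit or range.

## Robot

A 6-joint arm with a two-finger parallel gripper is mounted at the origin on a cart in front of the work surface, level with it; the furniture and walls round the work are solid. World frame = base frame: x ahead of the robot, y to its left, z up, the work surface at z = 0. Lengths are in m, angles in degrees, forces in N, time in s.
With the tool pointing down it reaches from about 0.3 to 0.875 m from the base axis. Payload 6.4 kg.
Tool frame: the origin (TCP) lies at the centre of the arm's flange, where the gripper is bolted on; the fingertips stand r.tip_extent ahead of it and the grasp point (between the pads) lies 147 mm ahead of it (r.tip_extent is the distance from the TCP to the fingertips, in m); z points along the fingers, x is the direction in which the jaws open and shut, and the axes are right-handed (so a half turn about z gives the same grasp; the last joint's range is limited). The gripper opens to 88 mm and grips with 3 to 60 N. Pads are 18 mm wide; open, the fingers measure 123 mm over their backs; the gripper's body (75 mm by 187 mm) begins 45 mm behind the grasp point.
Start: joints at [-84.242, 10.359, 92.074, -0, 77.567, -11.82], TCP at [0.174, -0.548, 0.405] pointing down, gripper open.
Joint ranges: [-171.53, 171.53], [-51.25, 118.39], [17.06, 147.69], [-65.23, 245.23], [0, 150.52], [-178.68, 178.68]. Speed limits (degrees/s): [147.25, 147.25, 172.46, 180, 180, 180].

## Interface

Orientations are given as a 3x3 rotation matrix whose columns are the frame's x, y, z axes.
In Python, from workcell import r gives the robot as it stands.
- The arm moves only by the tool jog_arm, never from a script. Its argument "moves" is a list of rows, each an object of numbers: "tx", "ty", "tz": the shift along the tool's x, y, z in mm; "ax", "ay", "az": the turn, a rotation vector about the tool's x, y, z in degrees; "grip": the opening, from -1 (shut) to 1 (fully open), so that 0 is half open. A call has 1 to 20 rows; each row is the pose to reach, as a shift and turn from the pose measured when the call began, along the tool's axes at that moment; what a row does not reach only later rows make up. A row lasts 1/10 s, in which the tool goes at most 50 mm and 8.59 degrees, less where a joint would pass 70% of its speed; a pose out of reach is approached as far as the arm can. A call with a gripper value outside its range is refused whole. The fingers move at their own pace and stop on an object; "squeeze" is the grip in N (left out, the last holds). Time passes only in rows, so rows that repeat a pose let the fingers close. It gives the time, the measured TCP pose, the force and the opening at its end, in the units of the state.
- r.get_state(): the state, without advancing time (a new reading comes with each control period).
- r.capture(name): name is "scene" or "top" or "wrist"; returns the picture (384x512x3 uint8, red, green, blue); there is no depth.
- r.camera_info(name): a dict with "mtx" (3x3 intrinsics, pixels), "dist" ([k1, k2, p1, p2, k3] as OpenCV has them; the pictures are not rectified), "origin" and "orientation" of the camera in the world; the wrist camera has in their place "hand_eye" (4x4, takes a point from camera to tool coordinates, whose origin is the TCP and whose axes are the tool frame's). Camera axes: x right, y down, z forward; pixel columns grow to the right and rows downward; lengths in m; the calibration is good to about 2 mm. A picture is of the moment at which its call begins: read the wrist's pose just before it. camera_info takes no time and is no camera call.
- r.sign_off(): hands the job in, once; it reports no verdict.
The state is a dict: "time": time; "q": joint angles; "joint_velocities": joint speeds; "tau": joint torques, N m; "eef_pos": TCP position; "tcp_rot": TCP orientation; "wrist_force": force on the tool from outside, world axes, zero at the start; "torque": the same for the moment, N m; "finger_gap": opening from 0.0 (shut) to 1.0 (fully open).
Only numpy, scipy, OpenCV 4.12 (cv2) and the standard library are available. Lean on these libraries where they do the work, as an engineer would, in place of code of your own. Each camera call takes 0.05 s, during which the arm holds its last target. There are 200 camera calls.

## Working session

There is one attempt and no reset: what is moved stays moved. The work goes in short steps, Python scripts to look and compute and a tool call to move; the robot and the scene stay as the last step left them, time stands still between calls to the robot, and variables do not carry over. Pictures are saved under pics/ and viewed, about 8 in all and at most 12, crops included, and the job is handed in when it is done.

Besides the shell and the picture viewer there is one more tool, called after "Request:" as a command line: name --argument value ..., lists and objects as JSON in quotes. jog_arm: Moves the arm, as the interface text tells. Its arguments: {"type":"object","properties":{"moves":{"type":"array"},"squeeze":{"type":"number"}},"required":["moves"]}

```bash
ls; mkdir -p pics; python3 - <<'E'
from workcell import r
import cv2,numpy as np
s=r.get_state();print(s,r.tip_extent)
for n in("scene","top","wrist"):
    print(n,r.camera_info(n))
    cv2.imwrite(f"pics/{n}0.png",cv2.cvtColor(r.capture(n),cv2.COLOR_RGB2BGR))
a=cv2.imread("pics/scene0.png");b=cv2.imread("pics/top0.png")
E
```

```text
pics
{'time': 0.0, 'q': array([-8.42430847e+01,  1.04009226e+01,  9.21307441e+01,  1.26152961e-03,
        7.75676103e+01, -1.18196349e+01]), 'joint_velocities': array([-0.0024446 ,  0.01884858, -0.01459525, -0.01299804,  0.04843365,
        0.00870085]), 'tau': array([ 1.05055435e-03, -4.33867121e+01, -3.41847217e+01,  7.02546607e-02,
        3.85735813e-02, -1.76814842e-04]), 'eef_pos': array([ 0.17363726, -0.54789544,  0.40382711]), 'tcp_rot': array([[ 3.01975082e-01, -9.53315806e-01, -1.52412004e-04],
       [-9.53314318e-01, -3.01974886e-01,  1.72612941e-03],
       [-1.69157104e-03, -3.75951523e-04, -9.99998499e-01]]), 'wrist_force': array([-0.22347009, -0.09310759,  0.66110811]), 'torque': array([-0.03002458, -0.02080057, -0.05911586]), 'finger_gap': 1.0034060498735984} 0.166
scene {'mtx': array([[456.43194589,   0.        , 256.02694427],
       [  0.        , 456.43194589, 191.2222596 ],
       [  0.        ,   0.        ,   1.        ]]), 'dist': array([-0.12182426,  0.        ,  0.        ,  0.        ,  0.        ]), 'origin': array([-0.16925227,  0.52653859,  0.86068419]
[... 569 characters left out ...]
8.18866726e-03,  9.50447729e-04],
       [-2.31425611e-03, -1.68192478e-01, -9.85751457e-01]])}
wrist {'mtx': array([[302.60124501,   0.        , 255.39607876],
       [  0.        , 302.60124501, 188.34865123],
       [  0.        ,   0.        ,   1.        ]]), 'dist': array([-0.03771487,  0.        ,  0.        ,  0.        ,  0.        ]), 'hand_eye': array([[ 9.99999424e-01, -3.12533575e-04,  1.02685868e-03,
        -1.08979245e-04],
       [ 3.76193849e-05,  9.66288154e-01,  2.57463011e-01,
        -6.57961722e-02],
       [-1.07270721e-03, -2.57462825e-01,  9.66287609e-01,
         1.91555340e-02],
       [ 0.00000000e+00,  0.00000000e+00,  0.00000000e+00,
         1.00000000e+00]])}
```

View pics/top0.png

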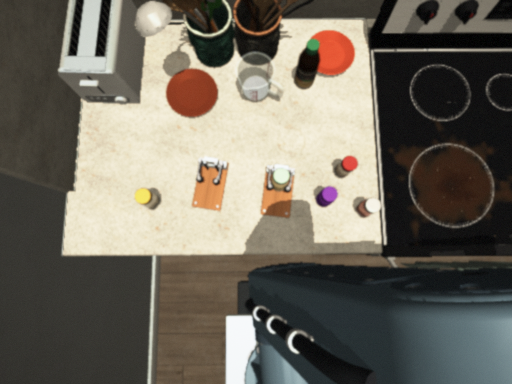

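View pics/scene0.png

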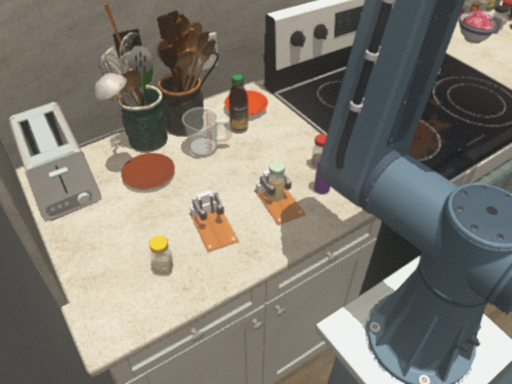

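The top picture shows small lids: red at (348,163), purple at (327,196, the decoy), grey at (369,207), yellow at (146,196), mint in its stand at (282,175). The empty stand is at (211,183), its open front toward the robot. The large red discs at (192,92) and (332,52) are plates. The red lid at (348,163) is the one that fits. I'll confirm it in an enlarged crop.

```bash
python3 - <<'E'
import cv2,numpy as np
b=cv2.imread("pics/top0.png")
c=lambda x,y,w,h:cv2.resize(b[y:y+h,x:x+w],None,fx=8,fy=8,interpolation=cv2.INTER_CUBIC)
cv2.imwrite("pics/crop1.png",np.hstack([c(186,148,48,70),c(308,148,48,70)]))
E
```

```text
(no output)
```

View pics/crop1.png

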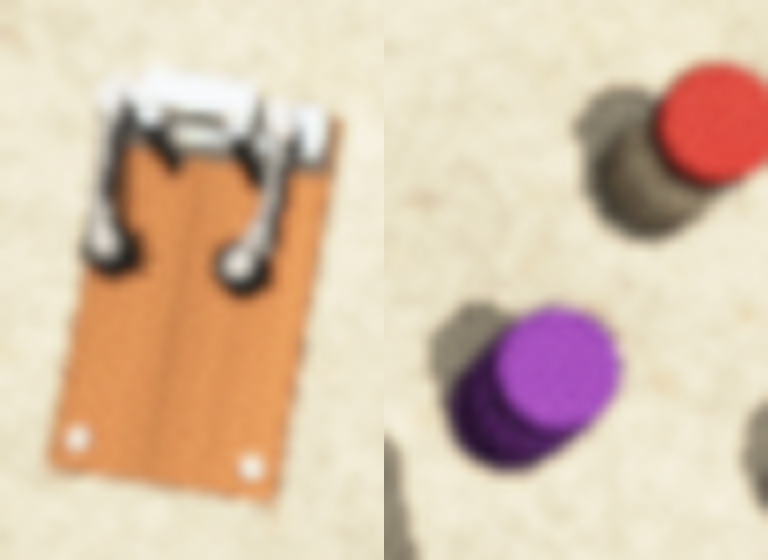

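The crop confirms a glass jar under a red lid at about (349,163), with the all-purple decoy beside it. The empty stand's board corners and rollers are clear.

```bash
cat > h.py <<'E'
import cv2,numpy as np
from workcell import r
def ray(n,u,v,z,s=None):
    i=r.camera_info(n)
    p=cv2.undistortPoints(np.array([[[u,v]]],float),i["mtx"],i["dist"])[0,0]
    d=np.array([*p,1.])
    if n=="wrist":
        H=i["hand_eye"];R=s["tcp_rot"]@H[:3,:3];o=s["eef_pos"]+s["tcp_rot"]@H[:3,3]
    else: R=np.array(i["orientation"]);o=np.array(i["origin"])
    d=R@d
    return o+d*(z-o[2])/d[2]
def px(n,X,s):
    i=r.camera_info(n);H=i["hand_eye"]
    T=np.eye(4);T[:3,:3]=s["tcp_rot"];T[:3,3]=s["eef_pos"]
    W=np.linalg.inv(T@H)
    return cv2.projectPoints(np.array(X,float).reshape(-1,1,3),cv2.Rodrigues(W[:3,:3])[0],W[:3,3],i["mtx"],i["dist"])[0].reshape(-1,2)
E
python3 - <<'E'
from h import *
f=lambda cx,cy,x0,y0=148:(x0+(cx+.5)/8-.5,y0+(cy+.5)/8-.5)
red=ray("top",*f(718-384,125,308),.101);print("red",red)
print("purple",ray("top",*f(558-384,368,308),.101))
print("grey",ray("top",370,206,.095),"yellow",ray("top",145,196,.098),"mint",ray("top",282,177,.112))
FL=ray("top",*f(50,465,186),.006);FR=ray("top",*f(275,500,186),.006);BR=ray("top",*f(342,118,186),.006)
print(FL,FR,BR,np.linalg.norm(FL-FR),np.linalg.norm(BR-FR))
RL=ray("top",*f(108,248,186),.067);RR=ray("top",*f(243,272,186),.067)
print("rollers",RL,RR,np.linalg.norm(RL-RR))
x=(BR-FR)+np.array([(FL-FR)[1],-(FL-FR)[0],0]);x/=np.linalg.norm(x)
seat=(FL+FR)/2+.088*x;print("x",x,np.degrees(np.arctan2(x[1],x[0])),"seat",seat,"from rollers",(RL+RR)/2+.019*x)
E
```

```text
red [ 0.5281779  -0.15356615  0.101     ]
purple [ 0.45210565 -0.10062248  0.101     ]
grey [ 0.42137251 -0.20030946  0.095     ] yellow [0.45028201 0.3516987  0.098     ] mint [0.49213349 0.01513933 0.112     ]
[0.43753561 0.25356011 0.006     ] [0.42500128 0.17721385 0.006     ] [0.5576356 0.1554181 0.006    ] 0.07736835081443649 0.13441323079458714
rollers [0.49948796 0.22492039 0.067     ] [0.49126882 0.18148617 0.067     ] 0.04420504001395907
x [ 0.98677412 -0.16210132  0.        ] -9.328885428382813 seat [0.51810457 0.20112207 0.006     ] from rollers [0.5141271  0.20012335 0.067     ]
```

Board 77×134 mm and roller pitch 44 mm agree with the given sizes. I'll go above the jar with the finger axis along the push direction (about -10°).

```bash
cat >> h.py <<'E'
from scipy.spatial.transform import Rotation as Ro
def tgt(p,yaw):
    s=r.get_state();R=s["tcp_rot"];a=np.radians(yaw);c,t=np.cos(a),np.sin(a)
    G=np.array([[c,t,0],[t,-c,0],[0,0,-1.]])
    print("shift",np.round(1e3*R.T@(np.array(p)-s["eef_pos"]),1),"rot",np.round(np.degrees(Ro.from_matrix(R.T@G).as_rotvec()),2),"t",s["time"])
E
python3 -c "
from h import *
tgt([.528,-.154,.36],-10)"
```

```text
shift [-268.5 -456.8   44.5] rot [-5.000e-02  6.000e-02 -6.242e+01] t 0.15
```

Request:
jog_arm --moves '[{"tx": -268.5,"ty": -457,"tz": 44,"az": -62.4,"grip": 0.4},{"tx": -268.5,"ty": -457,"tz": 44,"az": -62.4,"grip": 0.4},{"tx": -268.5,"ty": -457,"tz": 44,"az": -62.4,"grip": 0.4},{"tx": -268.5,"ty": -457,"tz": 44,"az": -62.4,"grip": 0.4},{"tx": -268.5,"ty": -457,"tz": 44,"az": -62.4,"grip": 0.4},{"tx": -268.5,"ty": -457,"tz": 44,"az": -62.4,"grip": 0.4},{"tx": -268.5,"ty": -457,"tz": 44,"az": -62.4,"grip": 0.4},{"tx": -268.5,"ty": -457,"tz": 44,"az": -62.4,"grip": 0.4},{"tx": -268.5,"ty": -457,"tz": 44,"az": -62.4,"grip": 0.4},{"tx": -268.5,"ty": -457,"tz": 44,"az": -62.4,"grip": 0.4},{"tx": -268.5,"ty": -457,"tz": 44,"az": -62.4,"grip": 0.4},{"tx": -268.5,"ty": -457,"tz": 44,"az": -62.4,"grip": 0.4},{"tx": -268.5,"ty": -457,"tz": 44,"az": -62.4,"grip": 0.4},{"tx": -268.5,"ty": -457,"tz": 44,"az": -62.4,"grip": 0.4},{"tx": -268.5,"ty": -457,"tz": 44,"az": -62.4,"grip": 0.4},{"tx": -268.5,"ty": -457,"tz": 44,"az": -62.4,"grip": 0.4}]'

```text
schema error: expected keys tx, ty, tz, ax, ay, az, grip
```

```bash
python3 - <<'E'
from h import *
s=r.get_state();im=r.capture("wrist");print(s["eef_pos"],s["time"])
b=cv2.cvtColor(im,cv2.COLOR_RGB2BGR)
I=im.astype(int);m=((I[...,0]>140)&(I[...,1]<110)&(I[...,2]<110)).astype(np.uint8)
n,l,st,c=cv2.connectedComponentsWithStats(m)
for k in range(1,n):
    if st[k,4]>100: print(st[k],c[k],ray("wrist",*c[k],.101,s))
print("pred",px("wrist",[[.528,-.154,.101]],s))
cv2.imwrite("pics/w1.png",b)
E
```

```text
[ 0.17363894 -0.54798115  0.40405255] 0.15
pred [[ -51.26510078 -326.80950202]]
```

View pics/w1.png

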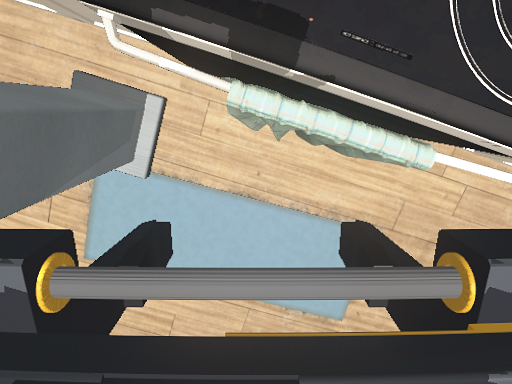

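The call was refused (every key is needed), so the arm hasn't moved. This view shows only the floor, the oven rail and the open fingers.

Request:
jog_arm --moves '[{"tx": -268.5,"ty": -457,"tz": 44,"ax": 0,"ay": 0,"az": -62.4,"grip": 0.4},{"tx": -268.5,"ty": -457,"tz": 44,"ax": 0,"ay": 0,"az": -62.4,"grip": 0.4},{"tx": -268.5,"ty": -457,"tz": 44,"ax": 0,"ay": 0,"az": -62.4,"grip": 0.4},{"tx": -268.5,"ty": -457,"tz": 44,"ax": 0,"ay": 0,"az": -62.4,"grip": 0.4},{"tx": -268.5,"ty": -457,"tz": 44,"ax": 0,"ay": 0,"az": -62.4,"grip": 0.4},{"tx": -268.5,"ty": -457,"tz": 44,"ax": 0,"ay": 0,"az": -62.4,"grip": 0.4},{"tx": -268.5,"ty": -457,"tz": 44,"ax": 0,"ay": 0,"az": -62.4,"grip": 0.4},{"tx": -268.5,"ty": -457,"tz": 44,"ax": 0,"ay": 0,"az": -62.4,"grip": 0.4},{"tx": -268.5,"ty": -457,"tz": 44,"ax": 0,"ay": 0,"az": -62.4,"grip": 0.4},{"tx": -268.5,"ty": -457,"tz": 44,"ax": 0,"ay": 0,"az": -62.4,"grip": 0.4},{"tx": -268.5,"ty": -457,"tz": 44,"ax": 0,"ay": 0,"az": -62.4,"grip": 0.4},{"tx": -268.5,"ty": -457,"tz": 44,"ax": 0,"ay": 0,"az": -62.4,"grip": 0.4},{"tx": -268.5,"ty": -457,"tz": 44,"ax": 0,"ay": 0,"az": -62.4,"grip": 0.4},{"tx": -268.5,"ty": -457,"tz": 44,"ax": 0,"ay": 0,"az": -62.4,"grip": 0.4},{"tx": -268.5,"ty": -457,"tz": 44,"ax": 0,"ay": 0,"az": -62.4,"grip": 0.4},{"tx": -268.5,"ty": -457,"tz": 44,"ax": 0,"ay": 0,"az": -62.4,"grip": 0.4}]'

```text
time: 1.8
eef_pos: [0.5277, -0.155, 0.3607]
tcp_rot: [[0.984, -0.176, 0.0], [-0.176, -0.984, 0.001], [-0.0, -0.001, -1.0]]
wrist_force: [0.3, -0.0, 0.1]
finger_gap: 0.701
```

```bash
cat > red.py <<'E'
from h import *
s=r.get_state();im=r.capture("wrist");print(s["eef_pos"],s["time"],s["finger_gap"])
I=im.astype(int);m=((I[...,0]>140)&(I[...,1]<110)&(I[...,2]<110)).astype(np.uint8)
n,l,st,c=cv2.connectedComponentsWithStats(m)
for k in range(1,n):
    if st[k,4]>100: print(st[k],c[k],ray("wrist",*c[k],.101,s))
print("pred",px("wrist",[[.528,-.154,.101]],s))
import sys
cv2.imwrite(sys.argv[1],im[...,::-1])
E
python3 red.py pics/w2.png
```

```text
[ 0.52769657 -0.15499886  0.36071932] 1.8 0.7008883329465082
[236   0   6  46 144] [238.29861111  23.32638889] [ 0.53756471 -0.02899338  0.101     ]
[ 112   31  108   21 1383] [166.99566161  40.87490962] [ 0.48365541 -0.03110841  0.101     ]
[ 236  170   44   42 1454] [257.35213205 190.36657497] [ 0.5292659  -0.15518468  0.101     ]
pred [[255.58786346 189.26132559]]
```

View pics/w2.png

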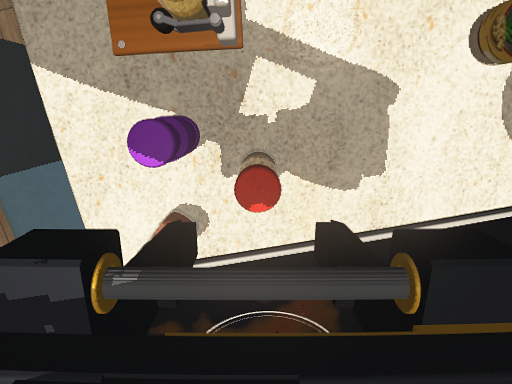

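The close view shows the red lid at (258,190) directly below the tool, with purple at (160,140) and grey at (190,215) clear of the fingers. The lid measures (0.529,-0.155), within 2 mm of the top-camera value. I'll descend and grip.

Request:
jog_arm --moves '[{"tx": 1.6,"ty": 0,"tz": 40,"ax": 0,"ay": 0,"az": 0,"grip": 0.4},{"tx": 1.6,"ty": 0,"tz": 80,"ax": 0,"ay": 0,"az": 0,"grip": 0.4},{"tx": 1.6,"ty": 0,"tz": 105,"ax": 0,"ay": 0,"az": 0,"grip": 0.4},{"tx": 1.6,"ty": 0,"tz": 117,"ax": 0,"ay": 0,"az": 0,"grip": 0.4},{"tx": 1.6,"ty": 0,"tz": 117,"ax": 0,"ay": 0,"az": 0,"grip": 0.4},{"tx": 1.6,"ty": 0,"tz": 117,"ax": 0,"ay": 0,"az": 0,"grip": 0.4},{"tx": 1.6,"ty": 0,"tz": 117,"ax": 0,"ay": 0,"az": 0,"grip": -1},{"tx": 1.6,"ty": 0,"tz": 117,"ax": 0,"ay": 0,"az": 0,"grip": -1},{"tx": 1.6,"ty": 0,"tz": 117,"ax": 0,"ay": 0,"az": 0,"grip": -1},{"tx": 1.6,"ty": 0,"tz": 117,"ax": 0,"ay": 0,"az": 0,"grip": -1},{"tx": 1.6,"ty": 0,"tz": 117,"ax": 0,"ay": 0,"az": 0,"grip": -1},{"tx": 1.6,"ty": 0,"tz": 117,"ax": 0,"ay": 0,"az": 0,"grip": -1}]' --squeeze 35

```text
time: 3.05
eef_pos: [0.5298, -0.1553, 0.2447]
tcp_rot: [[0.984, -0.176, 0.001], [-0.176, -0.984, -0.0], [0.001, -0.0, -1.0]]
wrist_force: [-0.7, 0.1, 6.5]
finger_gap: 0.424
```

Gap of 37 mm matches the 38 mm lid. I'll lift, then carry it to a viewing spot beside the empty stand.

Request:
jog_arm --moves '[{"tx": 0,"ty": 0,"tz": -20,"ax": 0,"ay": 0,"az": 0,"grip": -1},{"tx": 0,"ty": 0,"tz": -60,"ax": 0,"ay": 0,"az": 0,"grip": -1},{"tx": 0,"ty": 0,"tz": -105,"ax": 0,"ay": 0,"az": 0,"grip": -1},{"tx": 0,"ty": 0,"tz": -150,"ax": 0,"ay": 0,"az": 0,"grip": -1},{"tx": -10,"ty": -30,"tz": -155,"ax": 0,"ay": 0,"az": 0,"grip": -1},{"tx": -25,"ty": -75,"tz": -155,"ax": 0,"ay": 0,"az": 0,"grip": -1},{"tx": -40,"ty": -120,"tz": -155,"ax": 0,"ay": 0,"az": 0,"grip": -1},{"tx": -55,"ty": -165,"tz": -155,"ax": 0,"ay": 0,"az": 0,"grip": -1},{"tx": -70,"ty": -205,"tz": -155,"ax": 0,"ay": 0,"az": 0,"grip": -1},{"tx": -80,"ty": -235,"tz": -155,"ax": 0,"ay": 0,"az": 0,"grip": -1},{"tx": -84,"ty": -244,"tz": -155,"ax": 0,"ay": 0,"az": 0,"grip": -1},{"tx": -84,"ty": -244,"tz": -155,"ax": 0,"ay": 0,"az": 0,"grip": -1},{"tx": -84,"ty": -244,"tz": -155,"ax": 0,"ay": 0,"az": 0,"grip": -1},{"tx": -84,"ty": -244,"tz": -155,"ax": 0,"ay": 0,"az": 0,"grip": -1}]'

```text
time: 4.45
eef_pos: [0.49, 0.0984, 0.3995]
tcp_rot: [[0.984, -0.177, 0.001], [-0.177, -0.984, -0.0], [0.001, 0.0, -1.0]]
wrist_force: [0.2, -0.7, -1.5]
finger_gap: 0.425
```

```bash
python3 - <<'E'
from h import *
import json
s=r.get_state();im=r.capture("wrist");print(s["eef_pos"],s["time"],s["finger_gap"],s["wrist_force"])
json.dump({k:np.array(s[k]).tolist() for k in("eef_pos","tcp_rot")},open("s3.json","w"))
cv2.imwrite("pics/w3.png",im[...,::-1])
cv2.imwrite("pics/w3z.png",cv2.resize(im[0:275,80:446,::-1],None,fx=2.1,fy=2.1,interpolation=cv2.INTER_CUBIC))
E
```

```text
[0.49001776 0.09842141 0.39950097] 4.45 0.42460165125127136 [ 0.22260443 -0.71642793 -1.54638737]
```

View pics/w3z.png

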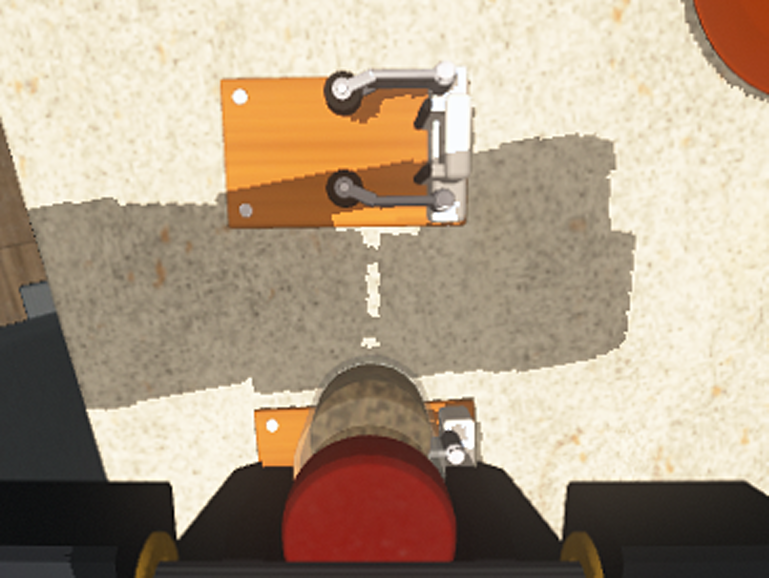

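The view shows the empty stand: board corners at zoomed (221,80), (228,227), (466,226), and rollers at (342,91) and (344,187). The jar hangs upright in the fingers at column 370.

```bash
python3 - <<'E'
from h import *
import json
s={k:np.array(v) for k,v in json.load(open("s3.json")).items()}
f=lambda u,v:((u+.5)/2.1-.5+80,(v+.5)/2.1-.5)
P=lambda u,v,z:ray("wrist",*f(u,v),z,s)
FL,FR,BR=P(221,80,.006),P(228,227,.006),P(466,226,.006)
print(FL,FR,BR,np.linalg.norm(FL-FR),np.linalg.norm(BR-FR))
for z in(.065,.068):
    RL,RR=P(342,91,z),P(344,187,z);d=RL-RR;x=np.array([d[1],-d[0],0]);x/=np.linalg.norm(x)
    print("rollers",RL,RR,np.linalg.norm(d),"yaw",np.degrees(np.arctan2(x[1],x[0])),"seat",(RL+RR)/2+.019*x)
x=(BR-FR)*80/136+np.array([(FL-FR)[1],-(FL-FR)[0],0]);x/=np.linalg.norm(x)
print("yaw",np.degrees(np.arctan2(x[1],x[0])),"seat",(FL+FR)/2+.088*x)
b=BR-FR;print("yaw side",np.degrees(np.arctan2(b[1],b[0])))
T=[s["eef_pos"]+s["tcp_rot"]@[0,0,z] for z in(.143,.244)]
q=px("wrist",T,s);print("axis lid-top,foot (zoomed)",(q+.5-[80,0])*2.1-.5)
E
```

```text
[0.43683124 0.25396597 0.006     ] [0.42291291 0.17738684 0.006     ] [0.55682439 0.15374554 0.006     ] 0.07783369378970707 0.13598233191851902
rollers [0.50068793 0.22497538 0.065     ] [0.49372091 0.18322147 0.065     ] 0.04233117432617788 yaw -9.473050904452377 seat [0.51594532 0.20097134 0.065     ]
rollers [0.50069755 0.22438806 0.068     ] [0.49379681 0.18303138 0.068     ] 0.04192844383615422 yaw -9.473050904452373 seat [0.51598808 0.20058263 0.068     ]
yaw -10.154618264107633 seat [0.51649361 0.20016155 0.006     ]
yaw side -10.01206977263643
axis lid-top,foot (zoomed) [[368.90930927 543.05317017]
 [368.88214613 411.270613  ]]
```

Both estimates agree: seat about (0.5165, 0.2005), push direction -10°. I'll move over the front of the board (65 mm before the seat) and lower.

Request:
jog_arm --moves '[{"tx": -20,"ty": -35,"tz": 0,"ax": 0,"ay": 0,"az": 0,"grip": -1},{"tx": -42,"ty": -77,"tz": 0,"ax": 0,"ay": 0,"az": 0,"grip": -1},{"tx": -57,"ty": -105,"tz": 10,"ax": 0,"ay": 0,"az": 0,"grip": -1},{"tx": -57,"ty": -105,"tz": 45,"ax": 0,"ay": 0,"az": 0,"grip": -1},{"tx": -57,"ty": -105,"tz": 80,"ax": 0,"ay": 0,"az": 0,"grip": -1},{"tx": -57,"ty": -105,"tz": 115,"ax": 0,"ay": 0,"az": 0,"grip": -1},{"tx": -57,"ty": -105,"tz": 135,"ax": 0,"ay": 0,"az": 0,"grip": -1},{"tx": -57,"ty": -105,"tz": 143,"ax": 0,"ay": 0,"az": 0,"grip": -1},{"tx": -57,"ty": -105,"tz": 146,"ax": 0,"ay": 0,"az": 0,"grip": -1},{"tx": -57,"ty": -105,"tz": 147,"ax": 0,"ay": 0,"az": 0,"grip": -1},{"tx": -57,"ty": -105,"tz": 148,"ax": 0,"ay": 0,"az": 0,"grip": -1},{"tx": -57,"ty": -105,"tz": 148,"ax": 0,"ay": 0,"az": 0,"grip": -1},{"tx": -57,"ty": -105,"tz": 148,"ax": 0,"ay": 0,"az": 0,"grip": -1}]'

```text
time: 5.8
eef_pos: [0.4531, 0.2119, 0.2523]
tcp_rot: [[0.984, -0.177, 0.003], [-0.177, -0.984, 0.0], [0.003, -0.001, -1.0]]
wrist_force: [0.3, -0.1, -1.9]
finger_gap: 0.425
```

```bash
python3 - <<'E'
from h import *
s=r.get_state();w=r.capture("wrist");c=r.capture("scene");print(s["eef_pos"],s["time"],s["finger_gap"],s["wrist_force"])
tgt([.5165-.065*.985,.2005+.065*.174,.2515],-10)
a=cv2.resize(c[160:270,160:270,::-1],(400,400),interpolation=cv2.INTER_CUBIC)
b=cv2.resize(w[:,100:484,::-1],(400,400))
cv2.imwrite("pics/w4.png",np.hstack([a,b]))
E
```

```text
[0.45307519 0.2118793  0.25225266] 5.8 0.42469017669349757 [ 0.26411857 -0.05670625 -1.93455977]
shift [-0.4  0.2  0.5] rot [-0.02 -0.13 -0.21] t 5.9
```

View pics/w4.png

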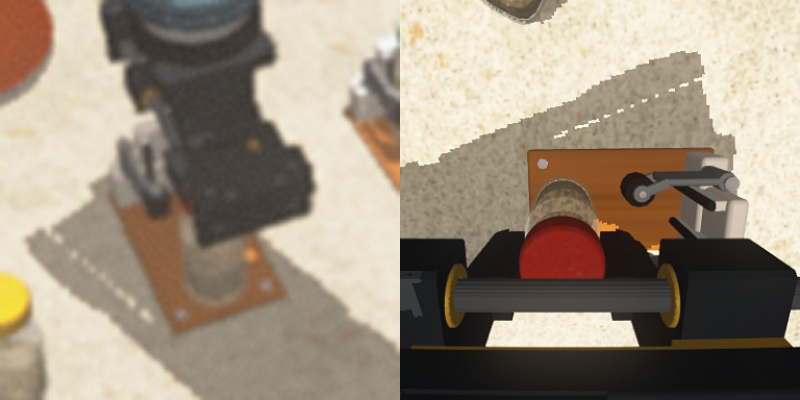

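The jar stands just above the front of the board, centred between its sides. I'll touch down, then push in, stopping a little short to check forces.

Request:
jog_arm --moves '[{"tx": 0,"ty": 0,"tz": 1,"ax": 0,"ay": 0,"az": 0,"grip": -1},{"tx": 0,"ty": 0,"tz": 1.5,"ax": 0,"ay": 0,"az": 0,"grip": -1},{"tx": 0,"ty": 0,"tz": 1.5,"ax": 0,"ay": 0,"az": 0,"grip": -1}]'

```text
time: 6.2
eef_pos: [0.453, 0.212, 0.2507]
tcp_rot: [[0.984, -0.177, 0.003], [-0.177, -0.984, 0.0], [0.003, -0.0, -1.0]]
wrist_force: [-0.7, -0.6, 1.8]
finger_gap: 0.429
```

Request:
jog_arm --moves '[{"tx": 6,"ty": 0,"tz": -0.5,"ax": 0,"ay": 0,"az": 0,"grip": -1},{"tx": 12,"ty": 0,"tz": -0.5,"ax": 0,"ay": 0,"az": 0,"grip": -1},{"tx": 18,"ty": 0,"tz": -0.5,"ax": 0,"ay": 0,"az": 0,"grip": -1},{"tx": 24,"ty": 0,"tz": -0.5,"ax": 0,"ay": 0,"az": 0,"grip": -1},{"tx": 30,"ty": 0,"tz": -0.5,"ax": 0,"ay": 0,"az": 0,"grip": -1},{"tx": 35,"ty": 0,"tz": -0.5,"ax": 0,"ay": 0,"az": 0,"grip": -1},{"tx": 40,"ty": 0,"tz": -0.5,"ax": 0,"ay": 0,"az": 0,"grip": -1},{"tx": 40,"ty": 0,"tz": -0.5,"ax": 0,"ay": 0,"az": 0,"grip": -1}]'

```text
time: 7.0
eef_pos: [0.4932, 0.2046, 0.2511]
tcp_rot: [[0.984, -0.178, 0.004], [-0.178, -0.984, -0.0], [0.004, -0.001, -1.0]]
wrist_force: [1.0, 0.9, -3.8]
finger_gap: 0.426
```

Request:
jog_arm --moves '[{"tx": 4,"ty": 0,"tz": 0,"ax": 0,"ay": 0,"az": 0,"grip": -1},{"tx": 8,"ty": 0,"tz": 0,"ax": 0,"ay": 0,"az": 0,"grip": -1},{"tx": 12,"ty": 0,"tz": 0,"ax": 0,"ay": 0,"az": 0,"grip": -1},{"tx": 16,"ty": 0,"tz": 0,"ax": 0,"ay": 0,"az": 0,"grip": -1},{"tx": 20,"ty": 0,"tz": 0,"ax": 0,"ay": 0,"az": 0,"grip": -1},{"tx": 22,"ty": 0,"tz": 0,"ax": 0,"ay": 0,"az": 0,"grip": -1},{"tx": 22,"ty": 0,"tz": 0,"ax": 0,"ay": 0,"az": 0,"grip": -1}]'

```text
time: 7.7
eef_pos: [0.5152, 0.2007, 0.2514]
tcp_rot: [[0.984, -0.178, 0.004], [-0.178, -0.984, 0.0], [0.004, -0.001, -1.0]]
wrist_force: [2.1, 0.4, -2.1]
finger_gap: 0.426
```

```bash
python3 - <<'E'
from h import *
s=r.get_state();w=r.capture("wrist");print(s["eef_pos"],s["time"],s["finger_gap"],s["wrist_force"])
tgt([.5165,.2005,.2511],-10)
print("seat offset",np.array([[.985,-.174],[.174,.985]])@(s["eef_pos"][:2]-[.5165,.2005]))
cv2.imwrite("pics/w5.png",cv2.resize(w[90:290,160:420,::-1],None,fx=3,fy=3,interpolation=cv2.INTER_CUBIC))
E
```

```text
[0.51520407 0.20067954 0.25141184] 7.7 0.4261220000813795 [ 2.05816179  0.44519222 -2.11597822]
shift [ 1.4 -0.   0.4] rot [-0.04 -0.26 -0.23] t 7.75
seat offset [-1.30772594e-03 -4.86488368e-05]
```

View pics/w5.png

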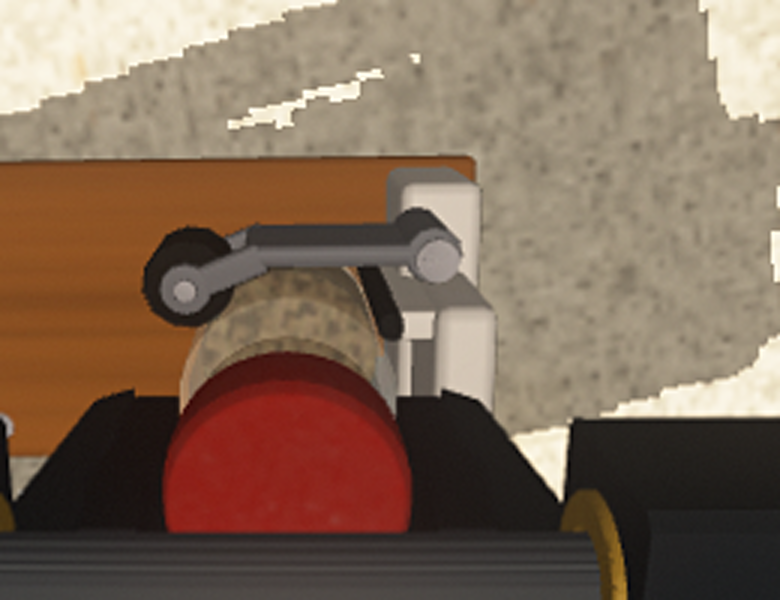

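The jar is nearly home: the left roller, at (185,290), has closed on its front, and the rib at (385,300) is almost touching. The jaws now pull it in (+2 N). I'll press on gently to the ribs.

Request:
jog_arm --moves '[{"tx": 1,"ty": 0,"tz": 0,"ax": 0,"ay": 0,"az": 0,"grip": -1},{"tx": 1.5,"ty": 0,"tz": 0,"ax": 0,"ay": 0,"az": 0,"grip": -1},{"tx": 1.5,"ty": 0,"tz": 0,"ax": 0,"ay": 0,"az": 0,"grip": -1},{"tx": 1.5,"ty": 0,"tz": 0,"ax": 0,"ay": 0,"az": 0,"grip": -1}]'

```text
time: 8.15
eef_pos: [0.516, 0.2007, 0.2513]
tcp_rot: [[0.984, -0.177, 0.003], [-0.177, -0.984, 0.0], [0.003, -0.001, -1.0]]
wrist_force: [-3.9, 1.8, 1.7]
finger_gap: 0.425
```

Request:
jog_arm --moves '[{"tx": 1,"ty": 0,"tz": 0,"ax": 0,"ay": 0,"az": 0,"grip": -1},{"tx": 1,"ty": 0,"tz": 0,"ax": 0,"ay": 0,"az": 0,"grip": -1},{"tx": 1,"ty": 0,"tz": 0,"ax": 0,"ay": 0,"az": 0,"grip": -1}]'

```text
time: 8.45
eef_pos: [0.5166, 0.2006, 0.2512]
tcp_rot: [[0.984, -0.177, 0.001], [-0.177, -0.984, 0.0], [0.001, -0.0, -1.0]]
wrist_force: [-5.2, 2.8, 3.5]
finger_gap: 0.421
```

The push force has reversed (-5 N), so the jar is against the ribs. I'll release and rise straight up.

Request:
jog_arm --moves '[{"tx": 0,"ty": 0,"tz": 0,"ax": 0,"ay": 0,"az": 0,"grip": 0.3},{"tx": 0,"ty": 0,"tz": 0,"ax": 0,"ay": 0,"az": 0,"grip": 0.3},{"tx": 0,"ty": 0,"tz": 0,"ax": 0,"ay": 0,"az": 0,"grip": 0.3},{"tx": 0,"ty": 0,"tz": 0,"ax": 0,"ay": 0,"az": 0,"grip": 0.3},{"tx": 0,"ty": 0,"tz": 0,"ax": 0,"ay": 0,"az": 0,"grip": 0.3},{"tx": 0,"ty": 0,"tz": -15,"ax": 0,"ay": 0,"az": 0,"grip": 0.3},{"tx": 0,"ty": 0,"tz": -40,"ax": 0,"ay": 0,"az": 0,"grip": 0.3},{"tx": 0,"ty": 0,"tz": -80,"ax": 0,"ay": 0,"az": 0,"grip": 0.3},{"tx": 0,"ty": 0,"tz": -120,"ax": 0,"ay": 0,"az": 0,"grip": 0.3},{"tx": 0,"ty": 60,"tz": -150,"ax": 0,"ay": 0,"az": 0,"grip": 0.3},{"tx": 0,"ty": 100,"tz": -150,"ax": 0,"ay": 0,"az": 0,"grip": 0.3},{"tx": 0,"ty": 100,"tz": -150,"ax": 0,"ay": 0,"az": 0,"grip": 0.3},{"tx": 0,"ty": 100,"tz": -150,"ax": 0,"ay": 0,"az": 0,"grip": 0.3}]'

```text
time: 9.75
eef_pos: [0.4986, 0.1011, 0.4026]
tcp_rot: [[0.984, -0.18, 0.003], [-0.18, -0.984, 0.0], [0.003, -0.001, -1.0]]
wrist_force: [0.5, 0.3, -0.0]
finger_gap: 0.649
```

```bash
python3 red.py pics/w6.png; python3 - <<'E'
from h import *
c=r.capture("scene");t=r.capture("top");w=cv2.imread("pics/w6.png")
a=cv2.resize(c[150:290,140:300,::-1],(400,350),interpolation=cv2.INTER_CUBIC)
b=cv2.resize(w[0:210,140:380],(400,350),interpolation=cv2.INTER_CUBIC)
cv2.imwrite("pics/w6c.png",np.hstack([a,b]))
print("red at z .107:",[ray("wrist",*p,.107,r.get_state()) for p in []])
t0=cv2.imread("pics/top0.png")[...,::-1].astype(int)
# shift of bystander jars in the fixed views
for n,(x,y) in dict(grey=(370,207),yellow=(146,197),mint=(282,178)).items():
    T=t0[y-10:y+10,x-10:x+10].astype(np.uint8);S=t[y-22:y+22,x-22:x+22]
    m=cv2.matchTemplate(S,T,cv2.TM_CCOEFF_NORMED);_,v,_,l=cv2.minMaxLoc(m);print(n,round(v,2),np.array(l)-12)
E
```

```text
[0.49860592 0.10110586 0.40260083] 9.75 0.6487079607263914
[ 399    0  113   53 4646] [456.70835127  21.70038743] [0.69650855 0.20725605 0.101     ]
[ 230   41   47   45 1607] [253.8226509   63.29931549] [0.51697768 0.20346163 0.101     ]
[ 182   84   63   27 1018] [209.4410609   99.96561886] [0.4720944  0.18016559 0.101     ]
[244  90  31   8 108] [262.83333333  94.87962963] [0.52008675 0.17579415 0.101     ]
[246 198  36  16 292] [263.62671233 204.91438356] [0.5028446  0.07377464 0.101     ]
pred [[317.51600968 380.46621532]]
red at z .107: []
grey 1.0 [0 0]
yellow 1.0 [0 0]
mint 0.51 [ 12 -11]
```

View pics/w6c.png

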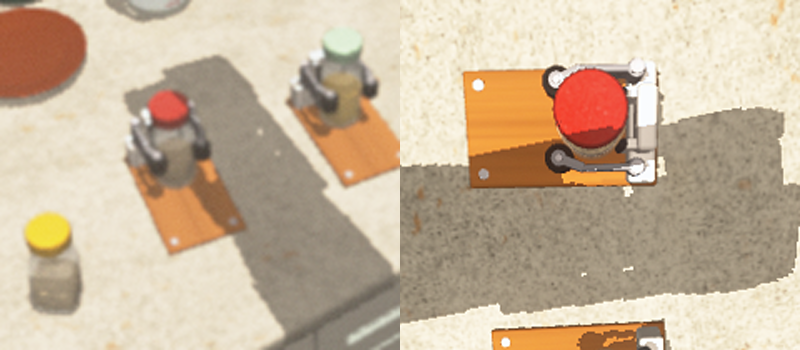

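The jar stands upright in the clip with both jaws folded round it, lid at (592,105) in the right panel. Mint and yellow are in place. The mint template match in the top view was obscured by the arm, so I'll check it in the scene view, and also work out the red lid's position at board height.

```bash
python3 - <<'E'
from h import *
s=r.get_state();p=ray("wrist",253.7,63.4,.107,s)
print("lid",p,"offset mm",1e3*np.array([[.985,-.174],[.174,.985]])@(p[:2]-[.5165,.2005]))
c=r.capture("scene");c0=cv2.imread("pics/scene0.png")[...,::-1]
for n,(x,y) in dict(mint=(278,176),yellow=(160,255)).items():
    T=c0[y-14:y+14,x-10:x+10].copy();S=c[y-26:y+26,x-22:x+22].copy()
    _,v,_,l=cv2.minMaxLoc(cv2.matchTemplate(S,T,cv2.TM_CCOEFF_NORMED));print(n,round(v,2),np.array(l)-12)
E
```

```text
lid [0.51560875 0.20449697 0.107     ] offset mm [-1.57335641  3.78194196]
mint 1.0 [0 0]
yellow 0.97 [ 1 -1]
```

The lid reads 3.8 mm to the left of the seat axis, near the 6 mm tolerance. I'll look once more from straight above.

Request:
jog_arm --moves '[{"tx": 0,"ty": -45,"tz": 0,"ax": 0,"ay": 0,"az": 0,"grip": 0.3},{"tx": 0,"ty": -90,"tz": 0,"ax": 0,"ay": 0,"az": 0,"grip": 0.3},{"tx": 0,"ty": -102,"tz": 0,"ax": 0,"ay": 0,"az": 0,"grip": 0.3},{"tx": 0,"ty": -102,"tz": 0,"ax": 0,"ay": 0,"az": 0,"grip": 0.3},{"tx": 0,"ty": -102,"tz": 0,"ax": 0,"ay": 0,"az": 0,"grip": 0.3}]'

```text
time: 10.45
eef_pos: [0.5163, 0.2038, 0.4003]
tcp_rot: [[0.985, -0.174, -0.001], [-0.174, -0.985, -0.0], [-0.001, 0.0, -1.0]]
wrist_force: [-0.3, 0.0, -0.3]
finger_gap: 0.651
```

```bash
python3 red.py pics/w7.png; python3 - <<'E'
from h import *
import json
s=r.get_state();json.dump({k:np.array(s[k]).tolist() for k in("eef_pos","tcp_rot")},open("s7.json","w"))
w=cv2.imread("pics/w7.png");cv2.imwrite("pics/w7c.png",cv2.resize(w[110:250,170:350],None,fx=4,fy=4,interpolation=cv2.INTER_CUBIC))
X=lambda z:[[.5165,.2005,z]]
print("expected seat axis at z .107,.006 in crop:",(px("wrist",X(.107)+X(.006),s)-[170,110]+.5)*4-.5)
E
```

```text
[0.51627618 0.20379233 0.4003177 ] 10.45 0.6511837357473896
[  393    12   119   133 12562] [452.97580003  78.22886483] [0.70553461 0.26419281 0.101     ]
[185 135  91  19 962] [219.8014553  143.52286902] [0.48961511 0.24278424 0.101     ]
[ 238  164   39   38 1152] [256.68489583 182.74392361] [0.51667064 0.20011507 0.101     ]
[188 169  50   7 243] [214.38683128 171.48148148] [0.4792103  0.21788589 0.101     ]
[188 178  48  17 618] [211.63915858 185.50323625] [0.47376233 0.20495417 0.101     ]
pred [[312.96502302 444.1733226 ]]
expected seat axis at z .107,.006 in crop: [[346.35604301 294.84803931]
 [345.64823607 216.96629112]]
```

View pics/w7c.png

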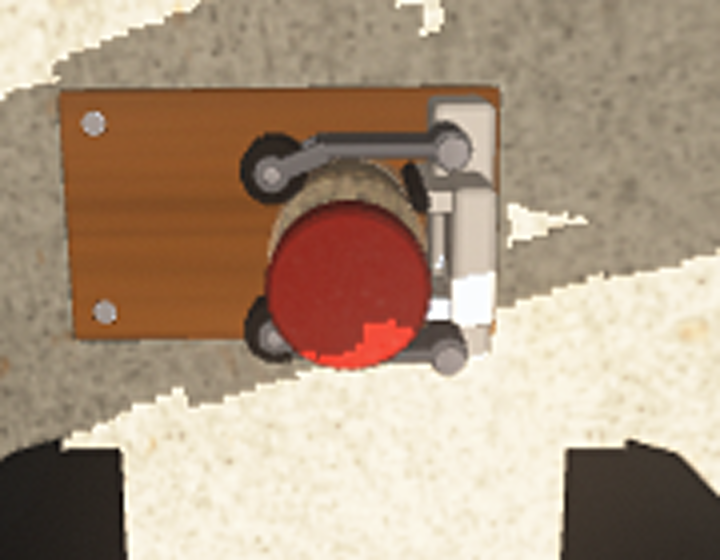

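From straight above, the lid's top is centred at (349,288) in the crop. The seat axis is expected at (346,295), so the lid is about 2 mm off. Both rollers are on the jar's front and the gripper is clear. Handing in.

```bash
python3 -c "
from workcell import r
print(r.sign_off(),r.get_state()['time'])"
```

```text
the job is handed in; nothing more can be done
the job is handed in; nothing more can be done
```

I picked the red-lidded jar up by its lid and set it on the front of the empty stand's board. I then pushed it straight in until the jaws snapped round it and it met the ribs (about -5 N). After that I released it, rose clear and handed in, at about 10.5 s of the 42 s allowed; no verdict was reported.

**Red jar:** In the last pictures it stands upright with both jaws round it, its foot within about 1 mm of the board. The final view from above put the lid about 2 mm from the seat axis. An earlier oblique view read about 4 mm (3.8 mm to the left and 1.6 mm short of the seat). The two disagree, but both are inside the 6 mm limit. I judged the jaw angles only by eye.

**Other jars:** Grey had not moved in the top view, and mint had not moved in the scene view. Yellow had not moved in the top view; in the scene view its match was one pixel off. A first mint check in the top view failed because the arm hid the jar.

**Refused call:** My first move call was rejected for missing keys, so the arm did not move.

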